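Seat a heat sink in the tilted inspection plate and set the camera's aperture ring

ROBOT

A 7-joint arm with a two-finger parallel gripper is mounted at the origin on the work surface. World frame = base frame: x ahead of the robot, y to its left, z up, the work surface at z = 0. Lengths are in m, angles in rad, forces in N, time in s.
With the tool pointing down it reaches from about 0.35 to 0.9 m from the base axis. Payload 8.1 kg.
Tool frame: the origin (TCP) lies between the finger pads; the fingertips stand 8 mm ahead of it and the grasp point (between the pads) lies 11 mm behind it (bot.tcp_to_tips is the distance from the TCP to the fingertips, in m); z points along the fingers, y is the line along which they close (so a half turn about z gives the same grasp; the last joint's range is limited). The gripper opens to 85 mm and grips with 20 to 120 N. Pads are 22 mm wide; open, the fingers measure 114 mm over their backs; the gripper's body (76 mm by 85 mm) begins 54 mm behind the grasp point. The pads swing forward as they close: fully open they stand 13 mm farther back than shut.
Start: joints at [1.071, 0.434, 0.025, 1.573, -0.012, 1.134, -0.075], TCP at [0.242, -0.576, 0.239] pointing down, gripper open.
Joint ranges: [-2.62, 2.62], [-0.44, 2.09], [-1.27, 1.32], [0.08, 2.57], [-1.32, 4.46], [0.12, 2], [-2.74, 2.74]. Speed limits (rad/s): [2.22, 2.22, 3.01, 3.01, 3.14, 3.14, 3.14].

INTERFACE

Orientations are given as a unit quaternion [w, x, y, z].
In Python, from workcell import bot gives the robot as it stands. The module is installed in compiled form; this text tells all that it offers.
- The arm moves only by the tool send_rows, never from a script. Its argument "rows" is a list that holds one entry, the list of rows, each a list of 7 numbers: the shift along the world's x, y, z in cm, then the turn, a rotation vector about the world's x, y, z in rad, then the finger opening in cm, from 0 to 8.54. A call has 1 to 12 rows; each row is the pose to reach, as a shift and turn from the pose commanded when the call began; what a row does not reach only later rows make up. A row lasts 1/12 s, in which the tool goes at most 41.7 mm and 7.16 degrees, less where a joint would pass 70% of its speed; a pose out of reach is approached as far as the arm can. A call with a gripper value outside its range is refused whole. The fingers move at their own pace and stop on an object; "grip_force" is the grip in N (left out, the last holds). Time passes only in rows, so rows that repeat a pose let the fingers close. It gives the time, the measured TCP pose, the force, the opening and the grip force at its end, in the units of the state.
- bot.get_state(): the state, without advancing time (a new reading comes with each control period).
- bot.grab_frame(name): name is "scene" or "top" or "wrist"; returns a dict with "pixels" (420x560x3 uint8, red, green, blue), "fx", "fy", "cx", "cy" (pixels), "distortion" ([k1, k2, p1, p2, k3] as OpenCV has them; the pictures are not rectified), "xyz" and "orientation" of the camera in the world; the wrist camera has in their place "hand_eye" (4x4, takes a point from camera to tool coordinates, whose origin is the TCP and whose axes are the flange's). Camera axes: x right, y up, looking along -z (the intrinsics and any distortion apply to the point x, -y, -z); pixel columns grow to the right and rows downward; lengths in m; the calibration is good to about 2 mm. A picture is of the moment at which its call begins: read the wrist's pose just before it. There is no depth.
- bot.hand_in(): hands the job in; it is judged then, once.
Trained networks look in a picture, given as the dict that the camera call returned (one of the last four; its "shot" number tells which), for a name from the list of things; names that differ only in an ending like _2 or _b are one class to them, and where a whole thing is asked for, a point or a joint stands for the part that bears it (a point fixed in the world has none). Each returns a list of dicts, best first, with "conf" (0 to 1); they miss things now and then, are a little off and sometimes report something else, mostly with a low value. They report only what shows in the picture. A call takes as long as a camera call. They do not tell look-alikes from the thing itself.
- bot.boxes_of(picture, query): "rect" ([left, top, right, bottom] in pixels, round what is visible of it).
- bot.landmark_of(picture, query): "location" ([column, row] in pixels: a listed point, or the origin of a listed thing).
The state is a dict: "clock": time; "q": joint angles; "qd": joint speeds; "joint_efforts": joint torques, N m; "position": TCP position; "tool_rot": TCP orientation; "ft_force": force on the tool from outside, world axes, zero at the start; "torque": the same for the moment, N m; "grip_width": finger opening in m; "gripper_force": force on a finger pad.
Only numpy, scipy, OpenCV 4.12 (cv2) and the standard library are available. Lean on these libraries where they do the work, as an engineer would, in place of code of your own. Each camera call takes 0.05 s, during which the arm holds its last target. There are 200 camera calls.

TASK

Lay the heat sink gently, fins up, on the tilted inspection plate and let it slide fully home into the low corner, flush on the plate with its long side against the long fence and one end against the short fence. Then turn the camera lens's slim aperture ring by its lever until the lever stands straight up, in line with the white index ribs, without touching the camera or the fixed rings either side of it. Let go of everything and leave the other things on the bench where they are.

Things in the scene. Friction and masses are not known exactly. Their poses are not given: they have to be found in the camera images.
- heatsink: Loose finned aluminium heat sink, 0.3 to 0.54 kg. Base 80 (own x) x 130 (own y) x 8 mm thick; centred on it, a block of upright fins 36 (x) x 110 (y) mm, from 8 to 50 mm above the underside, to grip across the 36 mm. Starts flat on the bench, fins up. Origin: centre of the underside, z up through the fins. A half turn about z makes no difference.
- plate: Tilted slippery steel plate (friction about 0.12). Origin: the inner locating corner on its top surface, its lowest point; 50 mm high. Own z: the plate's normal, 29 degrees off vertical, leaning away from the robot and towards the camera. Own x (24 degrees downhill, away from robot) and y (15 degrees uphill, away from camera) run along its edges. Surface: x -154 to 0, y 0 to 194 mm.
- rig: Fixed aluminium base slab (220 x 500 x 10 mm) carrying the plate and the camera, level. Origin: on the bench, below the middle of the plate. Own x points away from the robot, z up, -y from the plate towards the camera. The lens's axis runs along own y, at x = 20 mm, 115 mm above the bench, looking at the plate.
- camera: Camera, lens and stand, fixed to the rig (its origin and axes are the rig's). Black fixed rings of radius 33 mm at y = -187 to -217 and y = -235 to -265 mm, then a 48 mm barrel, and a 50 mm box ending at y = -370. A 5 mm wide white index rib runs along the top of each fixed ring. Not to be touched.
- ring (a joint): Slim aperture ring (radius 34, 14 mm wide) between the fixed rings, centred at x = 20, y = -226, z = 115 mm in the rig's frame, turning about the lens's axis. Value: lean of its lever from upright, rad; positive = away from the robot (rig's +x), 0 = upright, in line with the index ribs. Stops at -0.6 and 0.9. Stays where it is left; 0.08 N m turns it.
- lever_tip (a point): Outer end of the ring's lever, a flat aluminium bar 10 mm thick (in the turning direction) and 13 mm wide (along the lens's axis) standing out radially; this tip is 79 mm from the lens's axis, 45 mm beyond the ring's rim. Own z points outwards along the lever, own y along the lens's axis, towards the plate.
- scanner: Bystander: loose barcode scanner, grey head on a round black stand, 96 mm wide, 150 mm tall. Origin: centre of its foot.
- multimeter: Bystander: loose grey multimeter lying flat, 85 x 165 x 38 mm. Origin: centre of its underside.
- screwdriver: Bystander: loose screwdriver lying on the bench, about 200 mm long. Origin: its underside.
- home (a point): Point on the plate's surface, at x = -40, y = 65, z = 0 mm in the plate's frame (same axes): where the heat sink's origin ends when seated home, its long side along y. The long fence runs along the plate's y, at x = 0 to 12; the short fence along x, at y = -12 to 0; both stand 10 mm above the surface. The other two edges are open.
There are look-alikes about, which are no part of the job. Leave any orange or red look-alike of the heatsink alone.

How it is judged:
By the outcome, as a careful person would: the job done as asked, in the order asked, and still so for the second after the job is handed in, with the robot touching nothing.
It also fails if it takes over 50 s, if anything falls off the work surface, if the arm or the gripper's body presses on something with over 40 N, if the wrist force passes 120 N, or if a joint passes its speed limit or range.

## Working session

There is one attempt and no reset: what is moved stays moved. The work goes in short steps, Python scripts to look and compute and a tool call to move; the robot and the scene stay as the last step left them, time stands still between calls to the robot, and variables do not carry over. Pictures are saved under pics/ and viewed, at most 10 in all, crops included, and the job is handed in when it is done.

Besides the shell and the picture viewer there is one more tool, called as name(argument=value, ...) on one line, values as JSON. send_rows: Moves the arm, as the interface text tells. Its arguments: {"type":"object","properties":{"rows":{"type":"array"},"grip_force":{"type":"number"}},"required":["rows"]}

```bash
mkdir -p pics; cat > h.py <<'E'
import numpy as np, cv2
from scipy.spatial.transform import Rotation as R
from workcell import bot
def rot(q): return R.from_quat([q[1],q[2],q[3],q[0]])
def campose(f,st=None):
    if 'hand_eye' in f:
        H=np.array(f['hand_eye']); T=np.eye(4); T[:3,:3]=rot(st['tool_rot']).as_matrix(); T[:3,3]=st['position']
        M=T@H; return M[:3,:3],M[:3,3]
    return rot(f['orientation']).as_matrix(),np.array(f['xyz'])
def K(f): return np.array([[f['fx'],0,f['cx']],[0,f['fy'],f['cy']],[0,0,1.]]),np.array(f['distortion'],float)
def ray(f,px,st=None):
    Rm,t=campose(f,st); k,d=K(f)
    u=cv2.undistortPoints(np.array([[px]],float),k,d)[0,0]
    v=Rm@np.array([u[0],-u[1],-1]); return t,v/np.linalg.norm(v)
def at_z(f,px,z,st=None):
    t,v=ray(f,px,st); return t+v*(z-t[2])/v[2]
def proj(f,P,st=None):
    Rm,t=campose(f,st); k,d=K(f)
    p=(np.atleast_2d(P)-t)@Rm; p=p*[1,-1,-1]
    return cv2.projectPoints(p,np.zeros(3),np.zeros(3),k,d)[0][:,0]
def tri(rs):
    A=0;b=0
    for t,v in rs:
        M=np.eye(3)-np.outer(v,v); A=A+M; b=b+M@t
    return np.linalg.solve(A,b)
def save(f,n): cv2.imwrite('pics/'+n,f['pixels'][...,::-1])
E
python3 - <<'E'
from h import *
np.set_printoptions(precision=3,suppress=True)
names=['heatsink','plate','rig','camera','ring','lever_tip','scanner','multimeter','screwdriver','home']
st=bot.get_state(); print(st)
F={}
for n in ['scene','top']:
    f=bot.grab_frame(n); F[n]=f; save(f,n+'0.png'); print(n,f['xyz'],f['orientation'],f['fx'])
    for q in names:
        print(n,q,[(np.round(r['location']),round(r['conf'],2)) for r in bot.landmark_of(f,q)[:3]],[(np.round(r['rect']),round(r['conf'],2)) for r in bot.boxes_of(f,q)[:3]])
cv2.imwrite('pics/both0.png',cv2.resize(np.hstack([F['scene']['pixels'],F['top']['pixels']])[...,::-1],None,fx=.714,fy=.714))
import pickle; pickle.dump(F,open('F0.pkl','wb'))
E
```

```text
{'clock': 0.0, 'q': array([ 1.071,  0.435,  0.025,  1.574, -0.012,  1.134, -0.075]), 'qd': array([ 0.   , -0.002, -0.   , -0.001, -0.001,  0.001, -0.   ]), 'joint_efforts': array([  0.001, -67.047,   1.025, -31.621,   0.016,   0.012,   0.   ]), 'position': array([ 0.241, -0.576,  0.239]), 'tool_rot': array([-0.001,  0.98 ,  0.197, -0.   ]), 'ft_force': array([-0.083,  0.168, -0.506]), 'torque': array([ 0.022, -0.032,  0.048]), 'gripper_force': 0.0, 'grip_width': 0.08537228831894711}
scene [ 1.19  -0.541  1.39 ] [0.871 0.282 0.12  0.383] 489.6947727369984
scene heatsink [(array([286., 169.]), 0.88), (array([342., 171.]), 0.86), (array([311., 136.]), 0.78)] [(array([322., 155., 363., 185.]), 0.9), (array([267., 156., 302., 181.]), 0.66), (array([292., 121., 325., 153.]), 0.65)]
scene plate [(array([236., 282.]), 0.8)] [(array([203., 203., 286., 287.]), 0.88)]
scene rig [(array([249., 254.]), 0.71)] [(array([130., 204., 292., 361.]), 0.62)]
scene camera [] [(array([144., 271., 208., 330.]), 0.98)]Traceback (most recent call last):
  File "<stdin>", line 9, in <module>
ValueError: it knows: camera, heatsink, home, lever_tip, multimeter, plate, rig, scanner, screwdriver
```

View pics/scene0.png

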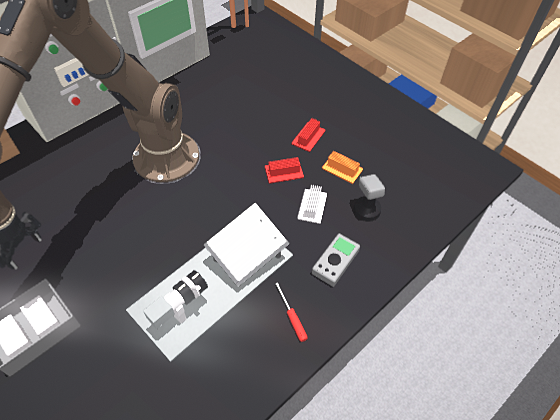

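The scene picture shows the aluminium heat sink at about (313,203), red and orange look-alikes at (284,170), (309,134) and (343,166), the plate at (246,245), and the lens with its lever at (185,290).

```bash
python3 - <<'E'
from h import *
import pickle
np.set_printoptions(precision=3,suppress=True)
names=['heatsink','plate','rig','camera','lever_tip','scanner','multimeter','screwdriver','home']
F={}
for n in ['scene','top']:
    f=bot.grab_frame(n); F[n]=f; save(f,n+'1.png'); f['det']={}
    print(n,f['xyz'],f['fx'])
    for q in names:
        a=[(np.round(r['location'],1).tolist(),round(r['conf'],2)) for r in bot.landmark_of(f,q)[:5]]
        b=[(np.round(r['rect']).tolist(),round(r['conf'],2)) for r in bot.boxes_of(f,q)[:5]]
        f['det'][q]=(a,b); print(q,a,b if q in('heatsink','lever_tip') else '')
pickle.dump(F,open('F0.pkl','wb'))
for q in names:
    a=F['scene']['det'][q][0];b=F['top']['det'][q][0]
    for x in b:
        print(q,x[0],at_z(F['top'],x[0],0),[tri([ray(F['scene'],y[0]),ray(F['top'],x[0])]) for y in a] if q!='heatsink' else '')
for y in F['scene']['det']['heatsink'][0]: print('hs scene',y,at_z(F['scene'],y[0],0))
E
```

```text
scene [ 1.19  -0.541  1.39 ] 489.6947727369984
heatsink [([312.6, 206.8], 0.78), ([341.0, 169.7], 0.72), ([306.9, 136.2], 0.71), ([245.5, 254.0], 0.65), ([285.1, 170.6], 0.59)] [([294.0, 120.0, 328.0, 152.0], 0.92), ([269.0, 158.0, 304.0, 181.0], 0.58), ([322.0, 154.0, 363.0, 184.0], 0.57), ([296.0, 189.0, 325.0, 226.0], 0.56)]
plate [([238.1, 282.6], 0.61), ([198.2, 288.2], 0.3)] 
rig [] 
camera [] 
lever_tip [([249.4, 259.8], 0.58), ([195.0, 285.9], 0.54)] [([181.0, 277.0, 200.0, 297.0], 0.5)]
scanner [([366.0, 210.6], 0.94), ([312.2, 207.8], 0.34)] 
multimeter [([339.2, 261.7], 0.88)] 
screwdriver [([287.4, 307.8], 0.71)] 
home [([248.6, 252.1], 0.97)] 
top [0.36  0.082 1.171] 385.60199735679754
heatsink [([151.1, 226.5], 0.84), ([209.0, 273.7], 0.82), ([145.4, 301.0], 0.61), ([221.8, 211.6], 0.6), ([316.6, 214.7], 0.38)] [([137.0, 204.0, 171.0, 253.0], 0.91), ([184.0, 251.0, 230.0, 294.0], 0.85), ([114.0, 280.0, 168.0, 318.0], 0.66), ([195.0, 196.0, 246.0, 233.0], 0.64)]
plate [([352.4, 182.0], 0.9)] 
rig [([319.7, 215.6], 0.89)] 
camera [([175.0, 167.4], 0.58)] 
lever_tip [([409
[... 820 characters left out ...]
06, -0.282,  0.192])]
scanner [175.7, 167.3] [0.682 0.381 0.   ] [array([ 0.678,  0.376, -0.   ]), array([0.612, 0.269, 0.112])]
multimeter [251.9, 145.0] [0.752 0.145 0.   ] [array([0.753, 0.147, 0.003])]
screwdriver [325.0, 137.5] [ 0.774 -0.087  0.   ] [array([ 0.765, -0.087,  0.02 ])]
home [252.6, 147.7] [0.743 0.143 0.   ] [array([0.639, 0.02 , 0.164])]
home [332.6, 193.0] [ 0.595 -0.105  0.   ] [array([ 0.576, -0.084,  0.107])]
hs scene ([312.6, 206.8], 0.78) [0.539 0.244 0.   ]
hs scene ([341.0, 169.7], 0.72) [0.49  0.443 0.   ]
hs scene ([306.9, 136.2], 0.71) [0.282 0.47  0.   ]
hs scene ([245.5, 254.0], 0.65) [ 0.526 -0.054  0.   ]
hs scene ([285.1, 170.6], 0.59) [0.353 0.286 0.   ]
```

View pics/top1.png

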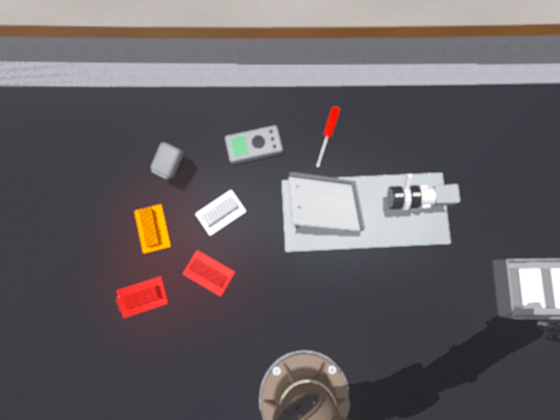

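The top view shows the aluminium heat sink at (221,212), with its long side running up and to the right. The plate spans roughly (290-360, 175-232), with its low corner near (358,180). The lens lever is at (408,180), leaning away from the robot. Next I fit the heat sink, slab and plate in the top picture.

```bash
cat > fit.py <<'E'
from h import *
import pickle
from scipy.optimize import least_squares
np.set_printoptions(precision=4,suppress=True)
F=pickle.load(open('F0.pkl','rb')); f=F['top']; g=cv2.cvtColor(f['pixels'],cv2.COLOR_RGB2GRAY)
# heat sink: blob outline -> match with hull of projected model
m=np.zeros_like(g); m[185:240,190:252]=(g[185:240,190:252]>80)*255
c=max(cv2.findContours(m,0,1)[0],key=cv2.contourArea); print('blob',cv2.minAreaRect(c),cv2.contourArea(c))
def hs_pts(p):
    b=np.array([[x,y,z] for x in(-.04,.04) for y in(-.065,.065) for z in(0,.008)]+[[x,y,.05] for x in(-.018,.018) for y in(-.055,.055)])
    return b@R.from_euler('z',p[2]).as_matrix().T+[p[0],p[1],0]
hc=cv2.convexHull(c)
def img(h): 
    i=np.zeros((420*4,560*4),np.uint8); cv2.fillPoly(i,[np.int32(h*4+2)],255); return i
t=cv2.GaussianBlur(cv2.resize(m,None,fx=4,fy=4)[720:980,740:1020],(0,0),5).astype(float)
from scipy.optimize import minimize
def cost(p):
    h=cv2.convexHull(np.float32(proj(f,hs_pts(p))))
    return np.mean((cv2.GaussianBlur(img(h[:,0])[720:980,740:1020],(0,0),5)-t)**2)
best=min((minimize(cost,[.541,.24,a],method='Nelder-Mead',options=dict(initial_simplex=[[.541,.24,a],[.548,.24,a],[.541,.247,a],[.541,.24,a+.1]])) for a in np.arange(-1.5,1.6,.4)),key=lambda r:r.fun)
print('heatsink x y yaw(own x)',best.x,best.fun)
cv2.imwrite('pics/crop1.png',cv2.resize(f['pixels'][165:260,270:465,::-1],None,fx=4,fy=4,interpolation=cv2.INTER_CUBIC))
E
python3 fit.py
```

```text
blob ((220.5, 212.0), (54.0, 61.0), 90.0) 2888.5
heatsink x y yaw(own x) [0.5375 0.2421 0.6042] 16930.34620879121
```

View pics/crop1.png

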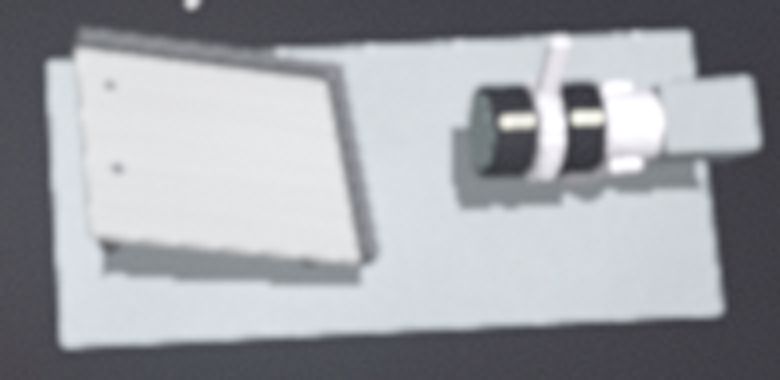

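The crop shows the slab corners at about (281,180.5), (443,172.5), (451,244) and (285.5,252) in full-picture pixels. The plate's surface corners are at about (352,183.5), (289.5,177), (294,225) and (360,231). The lever leans away from the robot, its tip near (409.5,175).

```bash
sed -i 's/>80)\*255/>135)*255/' fit.py; cat >> fit.py <<'E'
def rigT(p): return R.from_euler('z',p[2]),np.array([p[0],p[1],0])
def plateT(p):
    # world third row = (-sin24, sin15, .)
    a,b=np.radians(24),np.radians(15); n=np.array([-np.sin(a),np.sin(b),0]); n[2]=np.sqrt(1-n@n)  # world up in plate axes
    ex=np.array([1,0,0])-n[0]*n; ex/=np.linalg.norm(ex)
    base=R.from_matrix(np.array([ex,np.cross(n,ex),n]))   # plate x has no sideways part
    P=R.from_euler('z',p[2]+p[3])*base
    c=P.apply([-.077,.097,0]); 
    return P,np.array([p[0]-c[0],p[1]-c[1],.05])
slab=np.array([[281.25,180.5],[443,172.5],[451,243.75],[285.5,252]])
pl=np.array([[351.75,183.75],[289.5,177],[294.25,225],[360,230.75]])
def res(p):
    Rr,tr=rigT(p); y1=p[4]
    s=Rr.apply([[.11,y1,.01],[.11,y1-.5,.01],[-.11,y1-.5,.01],[-.11,y1,.01]])+tr
    P,t=plateT(p); q=P.apply([[0,0,0],[0,.194,0],[-.154,.194,0],[-.154,0,0]])+t
    return np.r_[(proj(f,s)-slab).ravel(),(proj(f,q)-pl).ravel()]
r=least_squares(res,[.58,-.06,0,0,.11]); p=r.x
print('rig x y yaw, plate dyaw, y1',p,'\nres px',r.fun.reshape(-1,2))
P,t=plateT(p); print('plate R\n',P.as_matrix(),t,'home',P.apply([-.04,.065,0])+t)
Rr,tr=rigT(p); ax=Rr.apply([.02,-.226,.115])+tr; print('ring centre',ax)
# lever
obs=[(F['scene'],[195.0,285.9]),(F['top'],[409.3,174.5])]
for a in np.arange(-.2,.9,.1):
    tip=ax+Rr.apply([.079*np.sin(a),0,.079*np.cos(a)]); print(round(a,2),tip,*[proj(k,tip)[0]-o for k,o in obs])
E
python3 fit.py
```

```text
blob ((220.076904296875, 212.11538696289062), (28.567060470581055, 46.04011535644531), 56.30992889404297) 1253.5
heatsink x y yaw(own x) [ 0.5387  0.2418 -2.5585] 510.35581043956046
rig x y yaw, plate dyaw, y1 [ 0.5377 -0.0637  0.0233  0.0254  0.1127] 
res px [[ 0.8577 -3.5209]
 [-0.1359 -1.0359]
 [-0.5422 -1.464 ]
 [-0.5021 -3.6019]
 [-0.2111  3.5623]
 [-0.0656  2.7378]
 [-0.2186  1.2912]
 [ 0.7976  1.4889]]
plate R
 [[ 0.9125  0.0683  0.4034]
 [ 0.0445  0.9635 -0.264 ]
 [-0.4067  0.2588  0.8761]] [ 0.6013 -0.1537  0.05  ] home [ 0.5693 -0.0928  0.0831]
ring centre [ 0.5629 -0.2891  0.115 ]
-0.2 [ 0.5473 -0.2895  0.1924] [-12.7711 -12.7437] [ 6.4204 20.8549]
-0.1 [ 0.5551 -0.2893  0.1936] [-11.0868 -11.1213] [ 6.3088 17.8131]
0.0 [ 0.5629 -0.2891  0.194 ] [-9.3328 -9.3344] [ 6.0844 14.8048]
0.1 [ 0.5708 -0.2889  0.1936] [-7.5286 -7.4022] [ 5.7501 11.8668]
0.2 [ 0.5786 -0.2888  0.1924] [-5.6946 -5.3458] [5.3106 9.035 ]
0.3 [ 0.5863 -0.2886  0.1905] [-3.8518 -3.1884] [4.7719 6.3431]
0.4 [ 0.5937 -0.2884  0.1878] [-2.0215 -0.9546] [4.1414 3.8224]
0.5 [ 0.6008 -0.2882  0.1843] [-0.2251  1.3297] [3.4275 1.5012]
0.6 [ 0.6075 -0.2881  0.1802] [1.5166 3.6381] [ 2.6398 -0.5957]
0.7 [ 0.6138 -0.2879  0.1754] [3.1835 5.9438] [ 1.7884 -2.4472]
0.8 [ 0.6196 -0.2878  0.17  ] [4.7566 8.2201] [ 0.8842 -4.0358]
```

```bash
cat >> fit.py <<'E'
print('--- separate')
def res1(p):
    Rr,tr=rigT(p); y1=p[3]
    return (proj(f,Rr.apply([[.11,y1,.01],[.11,y1-.5,.01],[-.11,y1-.5,.01],[-.11,y1,.01]])+tr)-slab).ravel()
r1=least_squares(res1,[.58,-.06,0,.11]); print('rig',r1.x,'\n',r1.fun.reshape(-1,2))
def res2(p):
    P,_=plateT([0,0,0,p[2]]); return (proj(f,P.apply([[0,0,0],[0,.194,0],[-.154,.194,0],[-.154,0,0]])+[p[0],p[1],.05])-pl).ravel()
r2=least_squares(res2,[.6,-.15,0]); print('plate',r2.x,'\n',r2.fun.reshape(-1,2))
P,_=plateT([0,0,0,r2.x[2]]); t=np.r_[r2.x[:2],.05]
print('mid',P.apply([-.077,.097,0])+t,'home',P.apply([-.04,.065,0])+t); M=P.as_matrix(); print(M)
sc=F['scene']; print('scene plate corner, home',proj(sc,t),proj(sc,P.apply([-.04,.065,0])+t))
Rr,tr=rigT(r1.x); ax=Rr.apply([.02,-.226,.115])+tr; print('ring centre',ax, 'plate mid in rig',Rr.inv().apply(P.apply([-.077,.097,0])+t-tr))
for a in np.arange(-.2,.9,.2):
    tip=ax+Rr.apply([.079*np.sin(a),0,.079*np.cos(a)]); print(round(a,2),tip,*[proj(k,tip)[0]-o for k,o in obs])
# tool orientation on the bench (tool y = +-sink x) and on the plate (tool y = +-plate x), turn from bench to plate
st=bot.get_state(); T0=rot(st['tool_rot']); print('tool axes now\n',T0.as_matrix())
w=.583
for s in(1,-1):
    yb=s*np.array([np.cos(w),np.sin(w),0]); zb=np.array([0,0,-1.]); Tb=R.from_matrix(np.c_[np.cross(yb,zb),yb,zb])
    for s2 in(1,-1):
        yp=s2*M[:,0]; zp=-M[:,2]; Tp=R.from_matrix(np.c_[np.cross(yp,zp),yp,zp])
        print(s,s2,'start->bench',(Tb*T0.inv()).as_rotvec(),'bench->plate',(Tp*Tb.inv()).as_rotvec())
E
python3 fit.py | sed -n '/separate/,$p'
```

```text
--- separate
rig [ 0.7852 -7.0286  0.0369  7.0824] 
 [[ 0.4528 -0.0799]
 [-0.5564  0.2569]
 [ 0.0201 -0.1365]
 [ 0.0779  0.0024]]
plate [ 0.6078 -0.1535  0.0506] 
 [[-0.3515  1.4382]
 [-0.1633  0.6376]
 [-0.2326 -1.03  ]
 [ 0.7259 -0.8497]]
mid [ 0.544  -0.0636  0.1064] home [ 0.5756 -0.0928  0.0831]
[[ 0.9124  0.0666  0.4039]
 [ 0.0462  0.9636 -0.2632]
 [-0.4067  0.2588  0.8761]]
scene plate corner, home [[237.3268 281.818 ]] [[245.1748 257.8506]]
ring centre [ 0.8135 -7.2537  0.115 ] plate mid in rig [0.0156 6.9692 0.1064]
-0.2 [ 0.7979 -7.2543  0.1924] [ 1515.1681 -1213.3047] [4859.6014 -218.8186]
0.0 [ 0.8135 -7.2537  0.194 ] [ 1507.407  -1211.7954] [4851.7908 -229.1703]
0.2 [ 0.8292 -7.2532  0.1924] [ 1501.236 -1212.024] [4817.6636 -237.7064]
0.4 [ 0.8443 -7.2526  0.1878] [ 1496.8832 -1213.982 ] [4759.4576 -243.9888]
0.6 [ 0.8581 -7.2521  0.1802] [ 1494.5075 -1217.5985] [4680.8578 -247.7478]
0.8 [ 0.8702 -7.2516  0.17  ] [ 1494.1948 -1222.7422] [4586.5729 -248.893 ]
tool axes now
 [[ 0.9224  0.3863  0.    ]
 [ 0.3863 -0.9224 -0.    ]
 [ 0.      0.     -1.    ]]
1 1 start->bench [0.     0.     1.7571] bench->plate [ 0.1414  0.4904 -0.5812]
1 -1 start->bench [0.     0.     1.7571] bench->plate [ 0.6401 -0.1845  2.479 ]
-1 1 start->bench [ 0.     -0.     -1.3845] bench->plate [ 0.6401 -0.1845  2.479 ]
-1 -1 start->bench [ 0.     -0.     -1.3845] bench->plate [ 0.1414  0.4904 -0.5812]
```

send_rows(rows=[[[4, 9, 8, 0, 0, 0.15, 8.5], [29.7, 81.8, 8, 0, 0, 1.757, 8.5], [29.7, 81.8, 8, 0, 0, 1.757, 8.5], [29.7, 81.8, 8, 0, 0, 1.757, 8.5], [29.7, 81.8, 8, 0, 0, 1.757, 8.5], [29.7, 81.8, 8, 0, 0, 1.757, 8.5], [29.7, 81.8, 8, 0, 0, 1.757, 8.5], [29.7, 81.8, 8, 0, 0, 1.757, 8.5], [29.7, 81.8, 8, 0, 0, 1.757, 8.5], [29.7, 81.8, 8, 0, 0, 1.757, 8.5], [29.7, 81.8, 8, 0, 0, 1.757, 8.5], [29.7, 81.8, 8, 0, 0, 1.757, 8.5]]])

```text
clock: 3.35
position: [0.4098, -0.1146, 0.2954]
tool_rot: [0.001, 0.581, 0.814, -0.0]
ft_force: [0.7, -0.1, 0.7]
grip_width: 0.085
gripper_force: 0.0
```

```bash
python3 - <<'E'
from h import *
np.set_printoptions(precision=4,suppress=True)
st=bot.get_state(); print(st['clock'],st['position'],st['q']); f=bot.grab_frame('wrist'); save(f,'w0.png'); print(np.array(f['hand_eye']),f['fx'])
T=rot(st['tool_rot']); w=.583; y=np.array([np.cos(w),np.sin(w),0]); z=np.array([0,0,-1.])
print((R.from_matrix(np.c_[np.cross(y,z),y,z])*T.inv()).as_rotvec())
E
```

```text
3.35 [ 0.4098 -0.1146  0.2954] [ 0.6242  0.0959 -0.5112  1.9043  0.052   1.1532  0.4258]
[[-0.      0.9557  0.2944  0.0769]
 [ 1.     -0.0006  0.0021 -0.0002]
 [ 0.0022  0.2944 -0.9557 -0.1353]
 [ 0.      0.      0.      1.    ]] 345.58034956067354
[0.0006 0.001  0.2512]
```

send_rows(rows=[[[12.9, 35.6, -9, 0, 0, 0.251, 8.5], [12.9, 35.6, -9, 0, 0, 0.251, 8.5], [12.9, 35.6, -9, 0, 0, 0.251, 8.5], [12.9, 35.6, -9, 0, 0, 0.251, 8.5], [12.9, 35.6, -9, 0, 0, 0.251, 8.5], [12.9, 35.6, -9, 0, 0, 0.251, 8.5], [12.9, 35.6, -9, 0, 0, 0.251, 8.5], [12.9, 35.6, -9, 0, 0, 0.251, 8.5], [12.9, 35.6, -9, 0, 0, 0.251, 8.5], [12.9, 35.6, -9, 0, 0, 0.251, 8.5], [12.9, 35.6, -9, 0, 0, 0.251, 8.5], [12.9, 35.6, -9, 0, 0, 0.251, 8.5]]])

```text
clock: 4.4
position: [0.5383, 0.2401, 0.2043]
tool_rot: [-0.0, 0.476, 0.879, -0.0]
ft_force: [-0.2, 0.1, -0.1]
grip_width: 0.0851
gripper_force: 0.0
```

```bash
python3 - <<'E'
from h import *
np.set_printoptions(precision=4,suppress=True)
st=bot.get_state(); print(st['clock'],st['position'],st['q']); f=bot.grab_frame('wrist'); save(f,'w1.png'); 
import pickle; pickle.dump((st,f),open('w1.pkl','wb'))
T=rot(st['tool_rot']); w=.583; y=np.array([np.cos(w),np.sin(w),0]); z=np.array([0,0,-1.])
print((R.from_matrix(np.c_[np.cross(y,z),y,z])*T.inv()).as_rotvec())
im=f['pixels'][...,::-1].copy()
Z=R.from_euler('z',w)
for b in ([[-.04,-.065,.008],[.04,-.065,.008],[.04,.065,.008],[-.04,.065,.008]],[[-.018,-.055,.05],[.018,-.055,.05],[.018,.055,.05],[-.018,.055,.05]]):
    p=proj(f,Z.apply(b)+[.5387,.2418,0],st); print(p); cv2.polylines(im,[np.int32(p)],True,(0,255,0),1)
cv2.imwrite('pics/w1o.png',im)
E
```

```text
4.4 [0.5383 0.2401 0.2043] [-0.0619  0.4917 -0.646   1.6671  0.3251  1.0936 -0.2239]
[ 0.0002 -0.0011  0.0045]
[[245.5396 246.31  ]
 [322.7325 246.0793]
 [326.9943 115.9593]
 [240.5178 116.3634]]
[[264.4785 254.1721]
 [303.9614 254.0582]
 [305.8694 130.4695]
 [261.857  130.667 ]]
```

View pics/w1o.png

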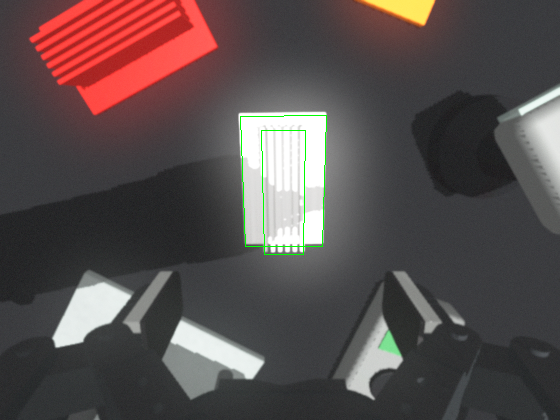

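The overlaid model agrees with the heat sink in the wrist picture to 2 px: base at (240-326, 113-246), fins between the fingers' lines. So I descend and grip.

send_rows(rows=[[[0, 0.2, -4, 0, 0, 0, 8.5], [0, 0.2, -8, 0, 0, 0, 8.5], [0, 0.2, -12, 0, 0, 0, 8.5], [0, 0.2, -15, 0, 0, 0, 8.5], [0, 0.2, -17, 0, 0, 0, 8.5], [0, 0.2, -17.8, 0, 0, 0, 8.5], [0, 0.2, -17.8, 0, 0, 0, 8.5], [0, 0.2, -17.8, 0, 0, 0, 3], [0, 0.2, -17.8, 0, 0, 0, 3], [0, 0.2, -17.8, 0, 0, 0, 3], [0, 0.2, -17.8, 0, 0, 0, 3], [0, 0.2, -17.8, 0, 0, 0, 3]]], grip_force=45)

```text
clock: 5.45
position: [0.5394, 0.2417, 0.0283]
tool_rot: [0.001, 0.477, 0.879, 0.001]
ft_force: [-0.8, -0.7, 8.2]
grip_width: 0.0352
gripper_force: 46.8
```

send_rows(rows=[[[0, 0, 1, 0, 0, 0, 3], [0, 0, 4, 0, 0, 0, 3], [0, 0, 8, 0, 0, 0, 3], [0, 0, 12, 0, 0, 0, 3], [0.5, -2, 16, 0, 0, -0.05, 3], [1, -5, 19, 0.02, 0.08, -0.12, 3], [1.5, -9, 22, 0.04, 0.16, -0.2, 3], [2, -13, 23, 0.06, 0.24, -0.28, 3], [3, -17, 23, 0.08, 0.3, -0.36, 3], [4, -21, 23, 0.1, 0.36, -0.43, 3], [5, -25, 23, 0.12, 0.42, -0.5, 3], [6, -29, 23, 0.14, 0.49, -0.58, 3]]])

```text
clock: 6.45
position: [0.5964, -0.0412, 0.2583]
tool_rot: [-0.243, 0.691, 0.679, -0.053]
ft_force: [1.4, 1.7, -3.9]
grip_width: 0.035
gripper_force: 46.8
```

send_rows(rows=[[[0.4, -3, 0, 0, 0, 0, 3], [0.7, -6, 0, 0, 0, 0, 3], [0.7, -6, 0, 0, 0, 0, 3], [0.7, -6, 0, 0, 0, 0, 3]]])

```text
clock: 6.78
position: [0.6032, -0.1021, 0.2564]
tool_rot: [-0.243, 0.692, 0.678, -0.054]
ft_force: [0.5, 1.2, -3.6]
grip_width: 0.0359
gripper_force: 47.0
```

```bash
cat > plan.py <<'E'
from h import *
import sys
np.set_printoptions(precision=4,suppress=True)
from importlib import import_module
M=np.array([[0.9124,0.0666,0.4039],[0.0462,0.9636,-0.2632],[-0.4067,0.2588,0.8761]]); t=np.array([.6078,-.1535,.05])
st=bot.get_state(); print(st['clock'],st['position'],st['q'],st['ft_force'])
T=rot(st['tool_rot'])
y=M[:,0]; z=-M[:,2]; Tp=R.from_matrix(np.c_[np.cross(y,z),y,z]); print('turn left',(Tp*T.inv()).as_rotvec())
pos=np.array(st['position']); o=pos+T.apply([0,0,.0283])
print('sink origin in plate frame mm',M.T@(o-t)*1e3)
for tgt in ([-.048,.073,.06],[-.048,.073,.005],[-.048,.073,0]):
    print(tgt,'shift cm',(t+M@np.array(tgt)-Tp.apply([0,0,.0283])-pos)*100)
E
python3 plan.py; python3 - <<'E'
from h import *
import pickle
np.set_printoptions(precision=4,suppress=True)
F={}
st=bot.get_state()
for n in('wrist','top','scene'): F[n]=bot.grab_frame(n); save(F[n],n+'2.png')
pickle.dump((st,F),open('F2.pkl','wb'))
cv2.imwrite('pics/mix2.png',np.vstack([np.hstack([cv2.resize(F['top']['pixels'][165:265,270:470],(400,200),interpolation=cv2.INTER_CUBIC),cv2.resize(F['scene']['pixels'][190:340,130:330],(400,300))[:200]]),cv2.resize(F['wrist']['pixels'],(533,400))[:, :].copy() if False else np.pad(cv2.resize(F['wrist']['pixels'],(533,400)),((0,0),(0,267),(0,0)))])[...,::-1])
E
```

```text
6.7833 [ 0.6032 -0.1021  0.2564] [ 0.4161  0.7525 -0.467   1.1328  0.0452  1.7456 -0.0275] [ 0.4833  1.1975 -3.6231]
turn left [ 0.0042 -0.002   0.0079]
sink origin in plate frame mm [-85.7396 102.6742 137.1473]
[-0.048, 0.073, 0.06] shift cm [ 0.1311 -0.6562 -9.0638]
[-0.048, 0.073, 0.005] shift cm [ -2.0904   0.7914 -13.8823]
[-0.048, 0.073, 0] shift cm [ -2.2923   0.923  -14.3204]
```

View pics/wrist2.png

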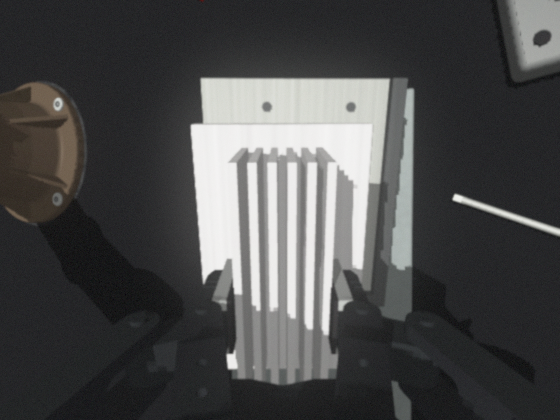

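The wrist picture shows the sink held straight. Behind it are the plate's top-left corner at (203,80) and the top end of the fence's inner edge at (390,80), with that edge running down to about (365,290). I check the plate pose against this.

```bash
python3 - <<'E'
from h import *
import pickle
from scipy.optimize import least_squares
np.set_printoptions(precision=4,suppress=True)
exec(open('plan.py').read().split("st=bot")[0])
st,F=pickle.load(open('F2.pkl','rb')); w=F['wrist']
print('fence end/left corner/fence y=.1,.06 ',proj(w,(M@np.array([[0,.194,0],[-.154,.194,0],[0,.1,0],[0,.06,0]]).T).T+t,st))
# held sink check: base top corners
T=rot(st['tool_rot']); o=np.array(st['position'])
print('sink base far corners',proj(w,o+T.apply([[s*.065,c*.04,.0283-.008] for s in(1,-1) for c in(-1,1)]),st))
# bright plate edge lines
g=cv2.cvtColor(w['pixels'],cv2.COLOR_RGB2GRAY)
for r in(90,105): print(r,[ (c,int(g[r,c])) for c in list(range(196,212,2))+list(range(376,418,3))])
for c in(230,300,350): print(c,[(r,int(g[r,c])) for r in range(72,88,2)])
im=w['pixels'][60:330,340:460,::-1]
for r in(150,200,250,280): print(r,[(c,int(g[r,c])) for c in range(352,416,4)])
E
```

```text
fence end/left corner/fence y=.1,.06  [[388.171   83.5065]
 [198.9773  85.5906]
 [379.4772 195.4852]
 [376.3176 237.1648]]
sink base far corners [[193.2605 131.8392]
 [376.2356 131.708 ]
 [211.2224 374.6335]
 [357.53   374.7729]]
90 [(196, 55), (198, 58), (200, 103), (202, 205), (204, 211), (206, 219), (208, 218), (210, 216), (376, 207), (379, 206), (382, 206), (385, 205), (388, 158), (391, 80), (394, 107), (397, 103), (400, 105), (403, 106), (406, 124), (409, 174), (412, 165), (415, 50)]
105 [(196, 63), (198, 63), (200, 65), (202, 177), (204, 211), (206, 218), (208, 219), (210, 216), (376, 211), (379, 208), (382, 208), (385, 201), (388, 85), (391, 103), (394, 107), (397, 102), (400, 104), (403, 104), (406, 174), (409, 184), (412, 166), (415, 50)]
230 [(72, 57), (74, 59), (76, 66), (78, 152), (80, 210), (82, 210), (84, 210), (86, 210)]
300 [(72, 61), (74, 61), (76, 64), (78, 137), (80, 208), (82, 211), (84, 211), (86, 212)]
350 [(72, 53), (74, 58), (76, 57), (78, 123), (80, 202), (82, 210), (84, 209), (86, 210)]
150 [(352, 241), (356, 240), (360, 236), (364, 240), (368, 239), (372, 210), (376, 209), (380, 200), (384, 88), (388, 112), (392, 109), (396, 106), (400, 96), (404, 176), (408, 181), (412, 143)]
200 [(352, 165), (356, 237), (360, 238), (364, 238), (368, 136), (372, 123), (376, 119), (380, 67), (384, 75), (388, 104), (392, 103), (396, 137), (400, 179), (404, 180), (408, 179), (412, 114)]
250 [(352, 201), (356, 237), (360, 238), (364, 156), (368, 117), (372, 116), (376, 63), (380, 79), (384, 102), (388, 102), (392, 168), (396, 176), (400, 177), (404, 179), (408, 179), (412, 83)]
280 [(352, 63), (356, 61), (360, 128), (364, 116), (368, 116), (372, 69), (376, 67), (380, 65), (384, 65), (388, 94), (392, 93), (396, 92), (400, 93), (404, 92), (408, 92), (412, 52)]
```

send_rows(rows=[[[0.1, -0.3, -3, 0.004, -0.002, 0.008, 3], [0.2, -0.6, -6, 0.004, -0.002, 0.008, 3], [0.3, -0.7, -9.2, 0.004, -0.002, 0.008, 3], [-0.3, -0.3, -10.5, 0.004, -0.002, 0.008, 3], [-0.9, 0.1, -11.8, 0.004, -0.002, 0.008, 3], [-1.4, 0.4, -13, 0.004, -0.002, 0.008, 3], [-1.9, 0.7, -14, 0.004, -0.002, 0.008, 3], [-1.9, 0.7, -14, 0.004, -0.002, 0.008, 3], [-1.9, 0.7, -14, 0.004, -0.002, 0.008, 3]]])

```text
clock: 7.68
position: [0.5841, -0.0911, 0.1174]
tool_rot: [-0.243, 0.686, 0.683, -0.053]
ft_force: [0.1, -0.7, -4.3]
grip_width: 0.0355
gripper_force: 46.7
```

```bash
python3 plan.py; python3 - <<'E'
from h import *
import pickle
st=bot.get_state(); f=bot.grab_frame('wrist'); s=bot.grab_frame('scene'); pickle.dump((st,f),open('w3.pkl','wb'))
cv2.imwrite('pics/mix3.png',np.hstack([cv2.resize(f['pixels'],(460,345)),cv2.resize(s['pixels'][190:310,180:300],(340,345),interpolation=cv2.INTER_CUBIC)])[...,::-1])
E
```

```text
7.6833 [ 0.5841 -0.0911  0.1174] [ 0.4299  0.8339 -0.4667  1.3423  0.0865  1.4687 -0.0065] [ 0.1078 -0.6547 -4.3454]
turn left [-0.0011  0.0002 -0.0062]
sink origin in plate frame mm [-46.1861  75.9087   4.7373]
[-0.048, 0.073, 0.06] shift cm [ 2.0433 -1.7482  4.8402]
[-0.048, 0.073, 0.005] shift cm [-0.1782 -0.3006  0.0217]
[-0.048, 0.073, 0] shift cm [-0.3801 -0.169  -0.4164]
```

View pics/mix3.png

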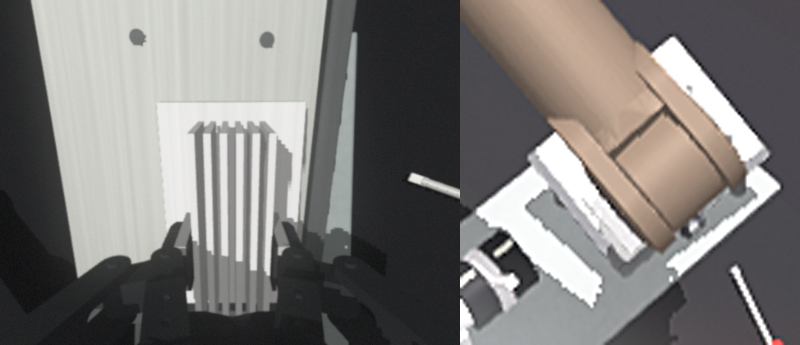

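The wrist view shows the sink parallel to the plate. Its right edge is about 8 mm short of the long fence, and no contact is felt yet. I lower the last few millimetres.

send_rows(rows=[[[-0.05, -0.2, -0.15, 0, 0, -0.006, 3], [-0.1, -0.22, -0.26, 0, 0, -0.006, 3], [-0.14, -0.19, -0.35, 0, 0, -0.006, 3], [-0.18, -0.17, -0.43, 0, 0, -0.006, 3], [-0.18, -0.17, -0.43, 0, 0, -0.006, 3]]])

```text
clock: 8.2
position: [0.5824, -0.0941, 0.1125]
tool_rot: [-0.243, 0.689, 0.681, -0.052]
ft_force: [-0.5, -0.7, -4.4]
grip_width: 0.0352
gripper_force: 46.7
```

```bash
python3 plan.py
```

```text
8.2 [ 0.5824 -0.0941  0.1125] [ 0.4355  0.8363 -0.4647  1.3504  0.0864  1.4575 -0.0074] [-0.5213 -0.6816 -4.3941]
turn left [-0.0005  0.0004  0.0019]
sink origin in plate frame mm [-45.8438  71.7873   0.5487]
[-0.048, 0.073, 0.06] shift cm [ 2.2151 -1.4548  5.3272]
[-0.048, 0.073, 0.005] shift cm [-0.0064 -0.0072  0.5087]
[-0.048, 0.073, 0] shift cm [-0.2083  0.1244  0.0706]
```

send_rows(rows=[[[-0.04, 0.02, -0.09, 0, 0, 0, 3], [-0.06, 0.04, -0.13, 0, 0, 0, 3], [-0.06, 0.04, -0.13, 0, 0, 0, 3]]])

```text
clock: 8.45
position: [0.582, -0.0937, 0.1113]
tool_rot: [-0.243, 0.689, 0.681, -0.052]
ft_force: [0.4, -0.3, -4.1]
grip_width: 0.0357
gripper_force: 46.9
```

send_rows(rows=[[[-0.03, 0.02, -0.06, 0, 0, 0, 3], [-0.04, 0.03, -0.09, 0, 0, 0, 3], [-0.04, 0.03, -0.09, 0, 0, 0, 3]]])

```text
clock: 8.7
position: [0.5822, -0.0936, 0.111]
tool_rot: [-0.242, 0.689, 0.681, -0.052]
ft_force: [1.8, -1.8, 1.4]
grip_width: 0.035
gripper_force: 47.6
```

The wrist force rises by about 6 N along the plate's normal, so the sink is on the plate. I open the fingers to release it.

send_rows(rows=[[[0, 0, 0, 0, 0, 0, 4.5], [0, 0, 0, 0, 0, 0, 5.5], [0, 0, 0, 0, 0, 0, 6.5], [0, 0, 0, 0, 0, 0, 6.5], [0, 0, 0, 0, 0, 0, 6.5], [0, 0, 0, 0, 0, 0, 6.5]]])

```text
clock: 9.2
position: [0.5813, -0.0932, 0.1104]
tool_rot: [-0.243, 0.689, 0.681, -0.052]
ft_force: [0.4, 0.1, 0.1]
grip_width: 0.0649
gripper_force: 0.0
```

```bash
python3 - <<'E'
from h import *
import pickle
st=bot.get_state(); f=bot.grab_frame('wrist'); pickle.dump((st,f),open('w4.pkl','wb'))
save(f,'w4.png')
E
```

```text
(no output)
```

View pics/w4.png

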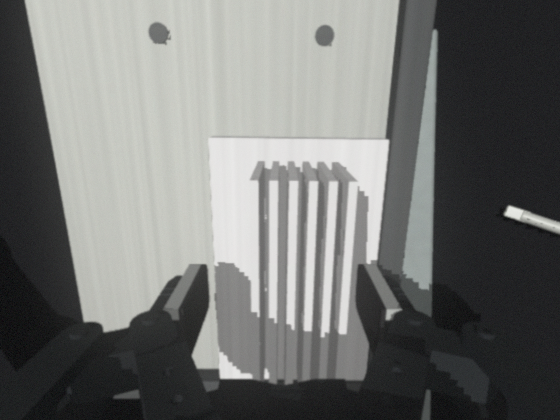

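The wrist view shows the sink against the long fence: its right edge is at column 388, on the fence line. It has also slid about 13 px towards the short fence. I retreat along the normal.

send_rows(rows=[[[0.8, -0.5, 1.75, 0, 0, 0, 6.5], [1.6, -1.05, 3.5, 0, 0, 0, 6.5], [2.8, -1.8, 6.1, 0, 0, 0, 6.5], [4, -2.6, 8.8, 0, 0, 0, 6.5], [4.8, -3.2, 12, 0, 0, 0, 6.5], [4.8, -3.2, 16, 0, 0, 0, 6.5], [4.8, -3.2, 18, 0, 0, 0, 6.5], [4.8, -3.2, 18, 0, 0, 0, 6.5]]])

```text
clock: 9.92
position: [0.6311, -0.1251, 0.2959]
tool_rot: [-0.24, 0.69, 0.681, -0.049]
ft_force: [0.3, 0.3, -0.3]
grip_width: 0.0649
gripper_force: 0.0
```

```bash
python3 - <<'E'
from h import *
import pickle
np.set_printoptions(precision=4,suppress=True)
st=bot.get_state(); F={}
print(st['clock'],st['position'])
for n in('wrist','top','scene'):
    f=F[n]=bot.grab_frame(n)
    for q in('lever_tip','home','plate','heatsink','rig'): print(n,q,[(np.round(r['location'],1),round(r['conf'],2)) for r in bot.landmark_of(f,q)[:3 if q!='heatsink' else 5]])
pickle.dump((st,F),open('F5.pkl','wb')); f=F['wrist']; save(f,'w5.png')
cv2.imwrite('pics/mix5.png',np.hstack([cv2.resize(F['wrist']['pixels'],(460,345)),cv2.resize(F['scene']['pixels'][190:340,130:280],(340,345),interpolation=cv2.INTER_CUBIC)])[...,::-1])
E
```

```text
9.9167 [ 0.6311 -0.1251  0.2959]
wrist lever_tip []
wrist home []
wrist plate []
wrist heatsink [(array([313.7, 205.9]), 0.63)]
wrist rig []
top lever_tip [(array([412. , 168.1]), 0.67)]
top home [(array([333. , 193.1]), 0.92)]
top plate [(array([351.1, 182.2]), 0.64), (array([178.2, 167.6]), 0.56)]
top heatsink [(array([143. , 298.8]), 0.98), (array([330.7, 193.5]), 0.89), (array([152.7, 229.2]), 0.86), (array([211.2, 274.1]), 0.75), (array([333.7, 194.9]), 0.28)]
top rig [(array([318.3, 214.7]), 0.93), (array([325.2, 137.8]), 0.36)]
scene lever_tip [(array([196.3, 287.5]), 0.44)]
scene home [(array([248.7, 258.3]), 0.97)]
scene plate [(array([237.5, 282.6]), 0.91)]
scene heatsink [(array([245.4, 257.4]), 0.96), (array([341.9, 171.7]), 0.77), (array([284.9, 169.9]), 0.74), (array([310.5, 139.2]), 0.62)]
scene rig [(array([246.7, 255.1]), 0.68)]
```

View pics/mix5.png

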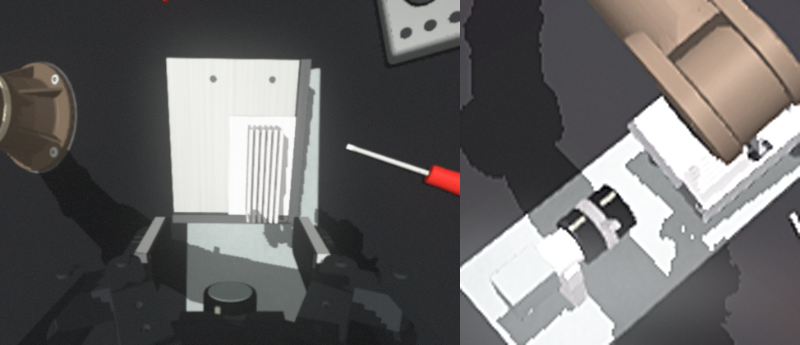

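The wrist view shows the sink seated in the corner, with its right side on the long fence and its lower end on the short fence. Now to the lens: I bring the tool upright above it for a look.

```bash
python3 - <<'E'
from h import *
import pickle
np.set_printoptions(precision=4,suppress=True)
F=pickle.load(open('F0.pkl','rb')); f=F['top']
print('ribs',at_z(f,[399.5,195],.149),at_z(f,[416.5,194.5],.149),'origin',at_z(f,[319,215],0))
st=bot.get_state(); T=rot(st['tool_rot']); w=.037
y=np.array([np.cos(w),np.sin(w),0]); z=np.array([0,0,-1.]); print((R.from_matrix(np.c_[np.cross(y,z),y,z])*T.inv()).as_rotvec(), (np.array([.57,-.26,.30])-st['position'])*100)
E
```

```text
ribs [ 0.5571 -0.2621  0.149 ] [ 0.5579 -0.3083  0.149 ] origin [ 0.5264 -0.0601  0.    ]
[-0.2654 -0.427   0.0485] [ -5.9522 -13.4631   0.9579]
```

send_rows(rows=[[[-1, -2, 1, -0.05, -0.08, 0.01, 6.5], [-2.5, -5, 1, -0.1, -0.16, 0.02, 6.5], [-4, -8, 1, -0.15, -0.24, 0.03, 6.5], [-5, -11, 1, -0.2, -0.33, 0.04, 6.5], [-6, -13.5, 1, -0.265, -0.427, 0.048, 6.5], [-6, -13.5, 1, -0.265, -0.427, 0.048, 6.5], [-6, -13.5, 1, -0.265, -0.427, 0.048, 6.5], [-6, -13.5, 1, -0.265, -0.427, 0.048, 6.5]]])

```text
clock: 11.48
position: [0.5696, -0.2599, 0.3011]
tool_rot: [-0.0, 0.694, 0.72, 0.0]
ft_force: [-0.5, 0.6, -0.5]
grip_width: 0.0648
gripper_force: 0.0
```

```bash
python3 - <<'E'
from h import *
import pickle
np.set_printoptions(precision=4,suppress=True)
st=bot.get_state(); f=bot.grab_frame('wrist'); pickle.dump((st,f),open('w6.pkl','wb')); print(st['clock'],st['position'])
for q in('lever_tip',): print([(np.round(r['location'],1),round(r['conf'],2)) for r in bot.landmark_of(f,q)[:3]])
im=f['pixels'][...,::-1].copy(); Rr=R.from_euler('z',.037); c=np.array([.5575,-.286,.115])
for a in(0,.3,.6):
    p=proj(f,c+Rr.apply([[r*np.sin(a),0,r*np.cos(a)] for r in(.034,.079)]),st); print(a,p); cv2.polylines(im,[np.int32(p)],False,(0,0,255),1)
p=proj(f,c+Rr.apply([[0,.039,.034],[0,.009,.034],[0,-.009,.034],[0,-.039,.034]]),st); print(p); cv2.polylines(im,[np.int32(p)],False,(0,255,0),1)
cv2.imwrite('pics/w6o.png',im)
E
```

```text
11.4833 [ 0.5696 -0.2599  0.3011]
[(array([326.4, 234.7]), 0.87)]
0 [[268.5866 225.3841]
 [266.2624 245.3084]]
0.3 [[279.9899 224.8094]
 [296.8996 243.5163]]
0.6 [[290.2114 223.1674]
 [323.1294 238.5465]]
[[268.0296 182.0575]
 [268.4623 215.6778]
 [268.7083 234.9244]
 [269.0977 265.5868]]
```

View pics/w6o.png

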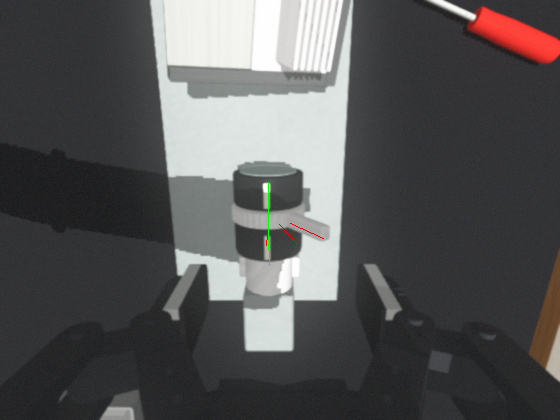

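The wrist view shows the white ribs at about (267,187-208) and (267,238-258), and the ring band at rows 207-227. The lever points right to its tip at (326,233), a lean of about 0.6 rad or more. I refine this numerically.

```bash
python3 - <<'E'
from h import *
import pickle
st,f=pickle.load(open('w6.pkl','rb')); g=cv2.cvtColor(f['pixels'],cv2.COLOR_RGB2GRAY)
for c in(255,267,278): print(c,[(r,int(g[r,c])) for r in range(160,272,2)])
for r in(195,200,245,252): print(r,[(c,int(g[r,c])) for c in range(228,306,2)])
print(g[204:246:3,280:336:3])
s=bot.get_state()['position']
Rr=R.from_euler('z',.037); c=np.array([.5575,-.286,.115])
for z,dz in((.033,0),(.034,0)): print(proj(f,c+Rr.apply([[0,y,z] for y in(.039,.009,.007,-.007,-.009,-.039)]),st))
E
```

```text
255 [(160, 206), (162, 135), (164, 135), (166, 132), (168, 123), (170, 124), (172, 121), (174, 150), (176, 108), (178, 75), (180, 78), (182, 73), (184, 72), (186, 73), (188, 64), (190, 62), (192, 63), (194, 56), (196, 61), (198, 61), (200, 59), (202, 58), (204, 58), (206, 55), (208, 57), (210, 95), (212, 150), (214, 170), (216, 175), (218, 172), (220, 171), (222, 175), (224, 176), (226, 173), (228, 133), (230, 56), (232, 59), (234, 55), (236, 58), (238, 60), (240, 58), (242, 58), (244, 57), (246, 62), (248, 59), (250, 62), (252, 63), (254, 60), (256, 61), (258, 63), (260, 120), (262, 171), (264, 173), (266, 174), (268, 176), (270, 176)]
267 [(160, 217), (162, 146), (164, 137), (166, 126), (168, 124), (170, 124), (172, 120), (174, 139), (176, 128), (178, 75), (180, 87), (182, 127), (184, 254), (186, 255), (188, 255), (190, 255), (192, 224), (194, 182), (196, 182), (198, 179), (200, 180), (202, 180), (204, 180), (206, 179), (208, 150), (210, 78), (212, 138), (214, 164), (216, 173), (218, 172), (220, 173), (222, 175), (224, 177), (226, 177), (228, 162), (230, 71), (232, 62), (234, 68), 
[... 3419 characters left out ...]
64 176 173 177 222
  224]
 [ 60  62  62  63  63  63  64 117 189 162 162 164 165 166 177 172 174 221
  222]
 [ 63  59  62  64  64  64  71 121 225 223 204 170 163 163 173 171 175 221
  220]
 [ 67  65  64  61  63  64  71 132 226 223 223 222 212 180 177 187 216 219
  220]
 [ 66  65  65  65  63  68  72 135 226 222 223 222 222 223 223 219 223 220
  219]]
[[268.07731765 181.8042905 ]
 [268.50731322 215.32610819]
 [268.53495991 217.49151253]
 [268.7251151  232.4187931 ]
 [268.75180883 234.51897356]
 [269.13882462 265.09992078]]
[[268.02962744 182.0574565 ]
 [268.46234509 215.67782862]
 [268.49016368 217.84938891]
 [268.68149113 232.81842047]
 [268.70834802 234.92437949]
 [269.09769083 265.58683058]]
```

send_rows(rows=[[[1.5, -1, -3, 0, 0, 0, 6.5], [3, -2, -6, 0, 0, 0, 6.5], [3.5, -2.4, -9, 0, 0, 0, 6.5], [3.5, -2.4, -10.5, 0, 0, 0, 6.5], [3.5, -2.4, -11.5, 0, 0, 0, 6.5], [3.5, -2.4, -12.5, 0, 0, 0, 6.5], [3.5, -2.4, -13.5, 0, 0, 0, 6.5], [3.5, -2.4, -13.5, 0, 0, 0, 6.5]]], grip_force=20)

```text
clock: 12.25
position: [0.6043, -0.2838, 0.1639]
tool_rot: [-0.001, 0.694, 0.72, -0.0]
ft_force: [-1.2, -0.6, -0.9]
grip_width: 0.0649
gripper_force: 0.0
```

```bash
python3 - <<'E'
from h import *
import pickle
np.set_printoptions(precision=4,suppress=True)
st=bot.get_state(); f=bot.grab_frame('wrist'); pickle.dump((st,f),open('w7.pkl','wb')); print(st['clock'],st['position'],bot.tcp_to_tips,st['ft_force'])
print([(np.round(r['location'],1),round(r['conf'],2)) for r in bot.landmark_of(f,'lever_tip')[:3]])
cv2.imwrite('pics/w7.png',f['pixels'][...,::-1])
E
```

```text
12.25 [ 0.6043 -0.2838  0.1639] 0.008 [-1.2118 -0.5504 -0.8537]
[(array([287.8, 299. ]), 0.9)]
```

View pics/w7.png

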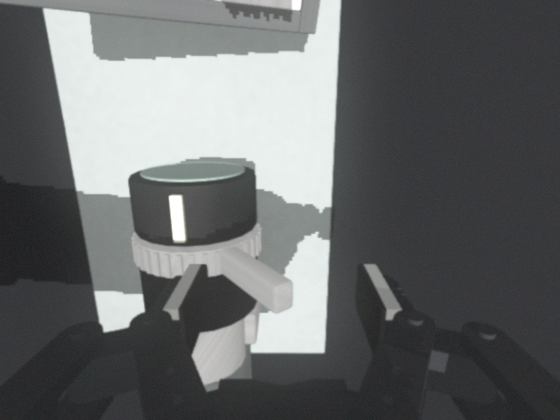

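The wrist view shows the lever between the open fingers (tip at (280,292), pads at columns 205 and 362), with the fixed rings well below. I sweep it upright and then close to centre it.

send_rows(rows=[[[-0.7, 0, 0.3, 0, 0, 0, 5], [-1.4, -0.05, 0.3, 0, 0, 0, 4], [-2.1, -0.1, 0.3, 0, 0, 0, 3], [-2.8, -0.1, 0.3, 0, 0, 0, 3], [-3.5, -0.15, 0.3, 0, 0, 0, 3], [-4.2, -0.2, 0.3, 0, 0, 0, 3], [-4.7, -0.2, 0.3, 0, 0, 0, 3], [-4.7, -0.2, 0.3, 0, 0, 0, 2], [-4.7, -0.2, 0.3, 0, 0, 0, 1.5], [-4.7, -0.2, 0.3, 0, 0, 0, 1.2], [-4.7, -0.2, 0.3, 0, 0, 0, 1.1], [-4.7, -0.2, 0.3, 0, 0, 0, 1.1]]])

```text
clock: 13.35
position: [0.5576, -0.2863, 0.1681]
tool_rot: [-0.0, 0.694, 0.72, 0.0]
ft_force: [1.2, -0.2, 0.2]
grip_width: 0.0114
gripper_force: 0.3
```

```bash
cat > lv.py <<'E'
from h import *
import pickle
np.set_printoptions(precision=4,suppress=True)
st=bot.get_state(); print(st['clock'],st['position'],st['ft_force'],st['grip_width'],st['gripper_force'])
F={n:bot.grab_frame(n) for n in('wrist','top','scene')}; pickle.dump((st,F),open('F8.pkl','wb'))
for n in F: print(n,[(np.round(r['location'],1),round(r['conf'],2)) for r in bot.landmark_of(F[n],'lever_tip')[:2]])
f=F['wrist']; g=cv2.cvtColor(f['pixels'],cv2.COLOR_RGB2GRAY)
# white rib: bright narrow columns per row
for r in range(150,300,8):
    x=np.where(g[r,150:420]>170)[0]+150
    if len(x): 
        s=np.split(x,np.where(np.diff(x)>1)[0]+1); print(r,[(int(k[0]),int(k[-1])) for k in s if len(k)>2])
E
python3 lv.py
```

```text
13.35 [ 0.5576 -0.2863  0.1681] [ 1.2345 -0.1536  0.1749] 0.011390918802318701 0.2940915897488594
wrist [(array([280.8, 312.7]), 0.73)]
top [(array([413.3, 188.4]), 0.65)]
scene [(array([183.9, 273.5]), 0.66)]
150 [(150, 387)]
158 [(150, 241), (302, 387)]
166 [(150, 229), (333, 386)]
174 [(150, 220), (244, 252), (310, 320), (342, 385)]
182 [(150, 220), (341, 384)]
190 [(150, 153), (163, 221), (341, 384)]
198 [(275, 287), (340, 383)]
206 [(275, 287), (340, 382)]
214 [(275, 287), (340, 382)]
222 [(275, 287), (339, 381)]
230 [(277, 286), (335, 380)]
238 [(221, 232), (315, 379)]
246 [(222, 269), (272, 276), (285, 379)]
254 [(225, 271), (292, 378)]
262 [(235, 253), (311, 327), (337, 377)]
270 [(337, 376)]
278 [(336, 376)]
286 [(336, 375)]
294 [(150, 156), (335, 374)]
```

send_rows(rows=[[[0, 0, 0, 0, 0, 0, 2.5], [0, 0, 0, 0, 0, 0, 4], [0, 0, 0, 0, 0, 0, 5], [0, 0, 2, 0, 0, 0, 5], [0, 0, 5, 0, 0, 0, 5], [0, 1, 9, 0, 0, 0, 5], [0, 2, 13, 0, 0, 0, 5], [0, 2, 13, 0, 0, 0, 5], [0, 2, 13, 0, 0, 0, 5]]])

```text
clock: 14.4
position: [0.559, -0.2657, 0.3015]
tool_rot: [0.002, 0.694, 0.72, 0.001]
ft_force: [-0.2, -0.5, -1.0]
grip_width: 0.0497
gripper_force: 0.0
```

```bash
cat > lv2.py <<'E'
from h import *
import pickle
np.set_printoptions(precision=4,suppress=True)
st=bot.get_state(); f=bot.grab_frame('wrist'); pickle.dump((st,f),open('w9.pkl','wb')); print(st['clock'],st['position'],'cx',f['cx'],f['distortion'])
print([(np.round(r['location'],1),round(r['conf'],2)) for r in bot.landmark_of(f,'lever_tip')[:2]],[(np.round(r['rect'],1),round(r['conf'],2)) for r in bot.boxes_of(f,'lever_tip')[:2]])
Rr=R.from_euler('z',.037); c=np.array([.5572,-.2845,.115])
for a in(-.05,0,.05): print(a,'tip top face edges',proj(f,c+Rr.apply([[.079*np.sin(a)+s*.005,y,.079*np.cos(a)] for s in(-1,1) for y in(.0065,-.0065)]),st).round(1).tolist())
print('ribs',proj(f,c+Rr.apply([[0,.039,.035],[0,.009,.035],[0,-.009,.035],[0,-.039,.035]]),st).round(1).tolist())
g=cv2.cvtColor(f['pixels'],cv2.COLOR_RGB2GRAY)
for r in range(168,300,4): print(r,' '.join('%3d'%v for v in g[r,254:308:2]))
E
python3 lv2.py
```

```text
14.4 [ 0.559  -0.2657  0.3015] cx 281.9898642178306 [0.0148 0.     0.     0.     0.    ]
[(array([278.8, 232.4]), 0.74)] [(array([174.6,   0.4, 359.3,  78.6]), 0.62), (array([241.9, 196.4, 315.7, 240.5]), 0.55)]
-0.05 tip top face edges [[267.6, 228.1], [267.8, 244.2], [280.9, 228.1], [280.9, 244.2]]
0 tip top face edges [[272.8, 228.1], [273.0, 244.2], [286.2, 228.1], [286.2, 244.2]]
0.05 tip top face edges [[278.1, 228.1], [278.2, 244.2], [291.5, 228.1], [291.4, 244.2]]
ribs [[279.7, 173.7], [279.7, 207.8], [279.8, 227.4], [279.8, 258.5]]
168  88 110 123 145 158 175 169 169 165 167 170 172 173 173 168 166 167 172 174 179 170 141 128 111  92  80  79
172  81  78  81  80  81  82  84  82  82  83  85  92  95  95  95  95  92  90  86  85  84  87  83  81  83  80  82
176  76  80  78  77  78  83  80  83  87  87 130 219 225 195 106  96  91  88  86  84  82  83  84  83  81  83  80
180  77  80  77  79  80  81  80  76  84  89 192 255 255 253 129  93  89  87  86  82  83  82  84  83  80  83  78
184  78  75  78  78  77  80  79  82  81  84 184 255 255 253 128  89  90  84  84  83  82  81  80  78  83  
[... 2442 characters left out ...]
 254 252 247 230 231 238 236
276 152 166 175 178 182 185 188 188 191 196 202 227 255 255 255 255 255 255 254 254 253 252 246 225 221 237 236
280 142 160 172 178 184 186 187 195 196 198 223 255 255 255 255 255 255 255 254 254 253 251 243 214 199 233 234
284 133 122 142 170 183 187 193 198 196 200 225 255 255 255 255 255 255 255 254 254 253 244 183 142 172 229 233
288 123 124 123 122 125 132 145 164 185 193 219 254 255 255 255 254 253 242 212 163 148 143 136 136 159 226 233
292 134 136 138 135 139 140 140 140 140 140 139 174 223 226 228 229 229 229 230 229 229 229 228 228 210 221 232
296 130 137 135 137 137 139 138 140 141 139 142 187 229 231 232 232 233 234 233 233 232 232 232 229 205 146 141
```

```bash
python3 - <<'E'
from h import *
import pickle
from scipy.optimize import least_squares
st,f=pickle.load(open('w9.pkl','rb')); Rr=R.from_euler('z',.037)
def r(p):
    c=np.array([p[0],p[2],.115]); 
    rib=proj(f,c+Rr.apply([[0,.024,.035],[0,-.024,.035]]),st)[:,0]-[277.5,277.7]
    tip=proj(f,c+Rr.apply([.079*np.sin(p[1]),0,.079*np.cos(p[1])]),st)[0]-[278.5,233.5]
    return np.r_[rib,tip]
s=least_squares(r,[.557,0,-.284],x_scale=[.01,.1,.01]); print(s.x,s.fun)
print('shift to x=axis+lean correction; now',st['position'])
E
```

```text
[ 0.55525794  0.01369371 -0.28238556] [ 1.65500975e-02 -1.73499277e-02 -1.62198148e-08 -3.06632842e-06]
shift to x=axis+lean correction; now [ 0.5589684  -0.26572933  0.30146616]
```

```bash
python3 -c "
from workcell import bot
print(bot.get_state()['ft_force'],bot.hand_in())"
```

```text
the job is handed in; nothing more can be done
[ 0.49294011  0.06873215 -0.15831787] None
```

The heat sink is seated in the plate's low corner against both fences, and the aperture lever stands upright to within about 0.014 rad (0.8°) of the index ribs; the gripper is open and clear, and the job is handed in at about 14.5 s (no verdict came back).

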